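# Wedge the rocking modelling stand

## Robot

A 7-joint arm with a two-finger parallel gripper is mounted at the origin on a cart in front of the work surface, level with it; the furniture and walls round the work are solid. World frame = base frame: x ahead of the robot, y to its left, z up, the work surface at z = 0. Lengths are in m, angles in rad, forces in N, time in s.
With the tool pointing down it reaches from about 0.4 to 0.75 m from the base axis. Payload 19.5 kg.
Tool frame: the origin (TCP) lies midway between the tips of the shut fingers; the grasp point (between the pads) lies 19 mm behind it (manip.hold_point_z is the distance from the TCP to the grasp point, in m); y points along the fingers, x is the direction in which the jaws open and shut, and the axes are right-handed (so a half turn about y gives the same grasp; the last joint's range is limited). The gripper opens to 85 mm and grips with 20 to 120 N. Pads are 22 mm wide; open, the fingers measure 114 mm over their backs; the gripper's body (76 mm by 85 mm) begins 54 mm behind the grasp point. The pads swing forward as they close: fully open they stand 13 mm farther back than shut.
Start: joints at [1.194, 0.707, -0.028, 1.485, 0.022, 0.951, -0.075], TCP at [0.189, -0.543, 0.231] pointing down, gripper open.
Joint ranges: [-2.71, 2.71], [-0.32, 2.16], [-1.57, 1.52], [0, 2.45], [-1.46, 4.6], [0, 2.02], [-2.83, 2.83]. Speed limits (rad/s): [1.89, 1.89, 2.57, 2.57, 3.01, 3.01, 3.01].

## Interface

Orientations are given as a unit quaternion [x, y, z, w].
In Python, from cell import manip gives the robot as it stands.
- The arm moves only by the tool send_rows, never from a script. Its argument "rows" is a list of rows, each a list of 7 numbers: the opening in per cent of the stroke, from 0 (shut) to 100 (fully open), then the shift along the world's x, y, z in cm, then the turn, a rotation vector about the world's x, y, z in rad. A call has 1 to 20 rows; each row shifts and turns the pose as measured when the row begins; what a row does not reach is not made up. A row lasts 1/12 s, in which the tool goes at most 41.7 mm and 7.16 degrees, less where a joint would pass 70% of its speed; a pose out of reach is approached as far as the arm can. A call with a gripper value outside its range is refused whole. The fingers move at their own pace and stop on an object; "squeeze" is the grip in N (left out, the last holds). Time passes only in rows, so rows that do not move let the fingers close. It gives the time, the measured TCP pose, the force and the opening at its end, in the units of the state.
- manip.read_state(): the state, without advancing time (a new reading comes with each control period).
- manip.snapshot(name): name is "side" or "top" or "wrist"; returns (picture, depth): 400x640x3 uint8, red, green, blue; 400x640 float32, m along the optical axis (not along the pixel's ray), 0 where there is no reading.
- manip.camera_model(name): a dict with "intrinsics" (3x3 intrinsics, pixels), "position" and "attitude" of the camera in the world. Camera axes: x right, y down, z forward; pixel columns grow to the right and rows downward; lengths in m; the calibration is good to about 2 mm. A picture is of the moment at which its call begins: read the wrist's pose just before it. camera_model takes no time and is no camera call; for the wrist camera it gives the pose at the moment of the call.
- manip.hand_in(): hands the job in, once; it reports no verdict.
The state is a dict: "clock": time; "q": joint angles; "qvel": joint speeds; "joint_torque": joint torques, N m; "eef_pos": TCP position; "eef_rot": TCP orientation; "ft_force": force on the tool from outside, world axes, zero at the start; "torque": the same for the moment, N m; "opening": opening from 0.0 (shut) to 1.0 (fully open).
Only numpy, scipy, OpenCV 4.12 (cv2) and the standard library are available. Lean on these libraries where they do the work, as an engineer would, in place of code of your own. Each camera call takes 0.05 s, during which the arm holds its last target.

## Task

The low plywood stand with the ear cast on it rocks because its near left foot is too short. With the fingertips push the wooden wedge, thin end first, under that foot until the stand no longer rocks; lift nothing, do not shove the stand along and leave the other things alone. Then prove it: press down firmly with a fingertip on the stand's top over that foot for half a second - the corner must not give - and move clear.

Things in the scene. Friction and masses are not known exactly. Their poses are not given: they have to be found in the camera images.
- stand: Square plywood stand, 200 x 200 mm, loose, 1.6 kg; origin on the table under its centre, x to its far side, y to its left. Board from 28 to 46 mm above the table; round black feet 24 mm across at x, y = +-84 mm. A steel block in its top (80 x 80 mm, at x 18, y -18 mm, 6 mm proud) holds it off the short foot; about 4 N over that foot rock it. Pushed with 5 to 13 N it slides.
- short_foot (a point): Short foot, near left (stand x -84, y +84 mm): point on its axis at the board's underside, 28 mm above the table. Its flat lower end hangs 6 to 12 mm above the table while the stand rests on the other three feet; how much differs each time and is not told.
- press_spot (a point): Spot on the board's top over the short foot, marked by a small screw head, 46 mm above the table (lower when rocked down). About 10 N down here is a firm test; on a snug wedge the spot then gives less than 1 mm.
- wedge: Wooden wedge, 80 mm long, 56 wide, 60 g, in front of the short foot; origin under its middle, x to its thin end (toe). 2 mm thick at the toe, rising evenly to 20 mm at its upright back. Meets the foot when 18 to 45 mm of it are past the foot's near rim: until then it slides with under 1 N, then resistance climbs to several N within a few mm. It does not slip back when pressed on.
- wedge_back (a point): Middle of the wedge's back face, 10 mm above the table (wedge x = -40 mm).
- wedge_toe (a point): Middle of the wedge's thin end, at the table (wedge x = +40 mm).
- ear_cast: Skin-coloured cast of an ear, 69 x 35 x 17 mm, lying loose on the steel block of the stand; origin under its middle. It stays there.
- mixing_cup: Clear plastic mixing cup, 43 mm across, 46 mm high; origin under its middle. Bystander, leave alone.
- wax_block: Red block of carving wax, 36 x 50 x 22 mm; origin under its middle. Bystander, leave alone.
- tool_loop: Thin wooden modelling tool with a wire loop, 171 mm long, lying; origin under its middle. Bystander, leave alone.

How it is judged:
On the way, in this order (a step that is already met when the one before it is completed fails the run):
1. the wedge's thin end is under the short foot (x of wedge_toe in the frame of stand above -0.088 m and y of wedge_toe in the frame of stand between 0.05 and 0.118 m), for 0.1 s.
2. a fingertip presses the stand down on the wedge with more than 5 N and the stand does not rock (contact force between the fingers and stand above 5 N and contact force between wedge and stand above 2.5 N and contact force between the fingers and wedge below 0.3 N and angle between stand's own z axis and vertical below 0.012 rad), for 0.3 s.
At the end, for the whole second after the job is handed in: Wedge under the short foot (toe 8 mm or more past its near rim, within 34 mm sideways), stand level within 0.012 rad, at rest, moved under 20 mm, ear cast on it; on the way a fingertip pressed it down on the wedge with over 5 N for 0.3 s without it rocking (all of step 1 and angle between stand's own z axis and vertical below 0.012 rad and linear speed of each of stand, wedge below 0.01 m/s and distance of stand from where it was at the start of the episode below 0.02 m and height (world z) of ear_cast above 0.045 m); the robot touches nothing.
It fails at once if the wedge is lifted off the table (height (world z) of wedge above 0.012 m).
It fails at once if the stand is lifted (height (world z) of stand above 0.012 m).
It fails at once if the stand is shoved more than 30 mm (distance of stand from where it was at the start of the episode above 0.03 m).
It fails at once if the ear cast falls or is lifted off the stand (height (world z) of ear_cast below 0.03 m or height (world z) of ear_cast above 0.075 m).
It fails at once if a bystander is disturbed (distance of any of mixing_cup, wax_block, tool_loop from where it was at the start of the episode above 0.02 m).
It also fails if it takes over 48 s, if anything falls off the work surface, if the arm or the gripper's body presses on something with over 40 N, if the wrist force passes 120 N, or if a joint passes its speed limit or range.

## Working session

There is one attempt and no reset: what is moved stays moved. The work goes in short steps, Python scripts to look and compute and a tool call to move; the robot and the scene stay as the last step left them, time stands still between calls to the robot, and variables do not carry over. Pictures are saved under pics/ and viewed, and the job is handed in when it is done.

Besides the shell and the picture viewer there is one more tool, called after "Call:" by a JSON object that holds its "api" and its "payload", one argument or row to a line. send_rows: Moves the arm, as the interface text tells. Its arguments: {"type":"object","properties":{"rows":{"type":"array","items":{"type":"array","items":{"type":"number"}}},"squeeze":{"type":"number"}},"required":["rows"]}

```bash
ls; mkdir -p pics; python3 - <<'E'
from cell import manip
import cv2,numpy as np
s=manip.read_state();print(s)
for n in ("top","side"):
    p,d=manip.snapshot(n);cv2.imwrite(f"pics/{n}0.png",p[:,:,::-1]);np.save(f"pics/{n}0.npy",d)
    print(n,manip.camera_model(n))
E
```

```text
pics
{'clock': 0.0, 'q': array([ 1.19430498,  0.70713268, -0.02761454,  1.48497721,  0.02202952,
        0.950893  , -0.07547312]), 'qvel': array([ 0.00015619,  0.00094799, -0.00067325, -0.00059248, -0.00043976,
       -0.00039295, -0.00104384]), 'joint_torque': array([-1.62170421e-03, -8.83220601e+01,  1.23361107e+00, -2.36172295e+01,
        1.68227835e-02,  6.44515749e-03,  2.00868647e-05]), 'eef_pos': array([ 0.1888364 , -0.54283725,  0.23081558]), 'eef_rot': array([-0.5761181 ,  0.41002235, -0.40936041,  0.57653591]), 'ft_force': array([ 0.21659002, -0.22485508, -0.67454931]), 'torque': array([-0.04854701, -0.01873442,  0.03141248]), 'opening': 0.9999641845493477}
top {'intrinsics': array([[377.14246118,   0.        , 317.42778778],
       [  0.        , 377.14246118, 204.34012261],
       [  0.        ,   0.        ,   1.        ]]), 'position': array([0.43347184, 0.00125161, 1.08781905]), 'attitude': array([ 0.70668   , -0.70455824,  0.05322642, -0.03698656])}
side {'intrinsics': array([[446.88449271,   0.        , 322.1966457 ],
       [  0.        , 446.88449271, 197.1468054 ],
       [  0.        ,   0.        ,   1.        ]]), 'position': array([ 0.5041989 , -1.29003393,  0.52838302]), 'attitude': array([ 0.81839392, -0.02537051,  0.02016908, -0.57374292])}
```

View pics/top0.png

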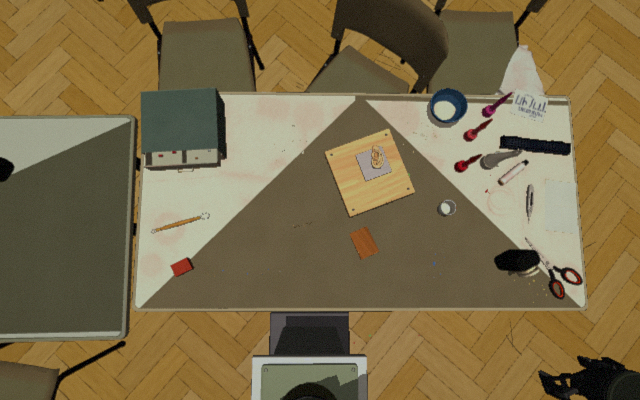

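View pics/side0.png

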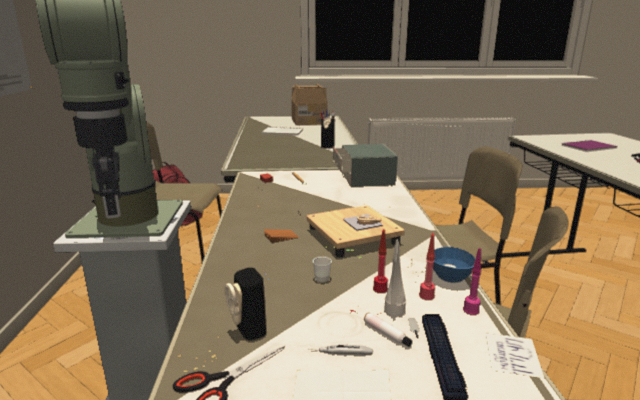

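```bash
cat > h.py <<'E'
import numpy as np,cv2
from cell import manip
from scipy.spatial.transform import Rotation as R
def cloud(n,d,cm=None):
    cm=cm or manip.camera_model(n);K=cm["intrinsics"];v,u=np.mgrid[:d.shape[0],:d.shape[1]]
    P=np.stack([(u-K[0,2])*d/K[0,0],(v-K[1,2])*d/K[1,1],d],-1)
    return P@R.from_quat(cm["attitude"]).as_matrix().T+cm["position"]
def pix2z(n,uv,z,cm=None):
    cm=cm or manip.camera_model(n);K=cm["intrinsics"]
    r=R.from_quat(cm["attitude"]).as_matrix()@np.array([(uv[0]-K[0,2])/K[0,0],(uv[1]-K[1,2])/K[1,1],1])
    return cm["position"]+r*(z-cm["position"][2])/r[2]
def proj(n,p,cm=None):
    cm=cm or manip.camera_model(n);K=cm["intrinsics"]
    c=R.from_quat(cm["attitude"]).as_matrix().T@(np.array(p)-cm["position"]);return (K@c/c[2])[:2]
E
python3 - <<'E'
from h import *
p=cv2.imread("pics/top0.png");d=np.load("pics/top0.npy")
c=p[110:280,300:470];cv2.imwrite("pics/top0z.png",cv2.resize(c,None,fx=3.5,fy=3.5,interpolation=cv2.INTER_CUBIC))
W=cloud("top",d)
z=W[...,2]
print("table z",np.median(z[270:290,250:300]))
m=np.zeros(z.shape,bool);m[110:225,315:425]=1
m&=(z>.03)&(z<.049)
rect=cv2.minAreaRect(W[m][:,:2].astype(np.float32));print("stand",rect,cv2.boxPoints(rect),np.median(z[m]))
A=np.c_[W[m][:,:2],np.ones(m.sum())];print(np.linalg.lstsq(A,W[m][:,2],rcond=None)[0])
hsv=cv2.cvtColor(p,cv2.COLOR_BGR2HSV);print(hsv[242,364],hsv[170,345],hsv[242,330])
m=(hsv[...,0]<14)&(hsv[...,1]>130);m[:222]=0;m[265:]=0;m[:,:340]=0;m[:,385:]=0
print(m.sum());rect=cv2.minAreaRect(W[m][:,:2].astype(np.float32));print("wedge",rect,cv2.boxPoints(rect))
for v,u in [(232,358),(242,364),(253,370)]:print(z[v,u])
for n,u,v in (("cup",446,208),("wax",181,267)):print(n,W[v,u])
E
```

```text
table z -0.0010311834219879357
stand ((0.662164568901062, -0.1697191298007965), (0.20012325048446655, 0.20095036923885345), 20.931032180786133) [[ 0.53281176 -0.1116206 ]
 [ 0.6046001  -0.29931045]
 [ 0.7915174  -0.22781765]
 [ 0.71972907 -0.04012781]] 0.04487329472958557
[ 0.00128637 -0.00193899  0.04361547]
[ 13 184 136] [ 19 123 188] [ 20  91 106]
374
wedge ((0.4368540644645691, -0.0985146015882492), (0.0789688378572464, 0.18336541950702667), 25.241451263427734) [[ 0.36204308 -0.03242336]
 [ 0.44023627 -0.19828083]
 [ 0.51166505 -0.16460584]
 [ 0.43347186  0.00125162]]
0.001137231236855163
0.0053526221001301
0.016091436898209244
cup [ 0.56281524 -0.39647308  0.01039528]
wax [0.39367512 0.35543927 0.01836842]
```

View pics/top0z.png

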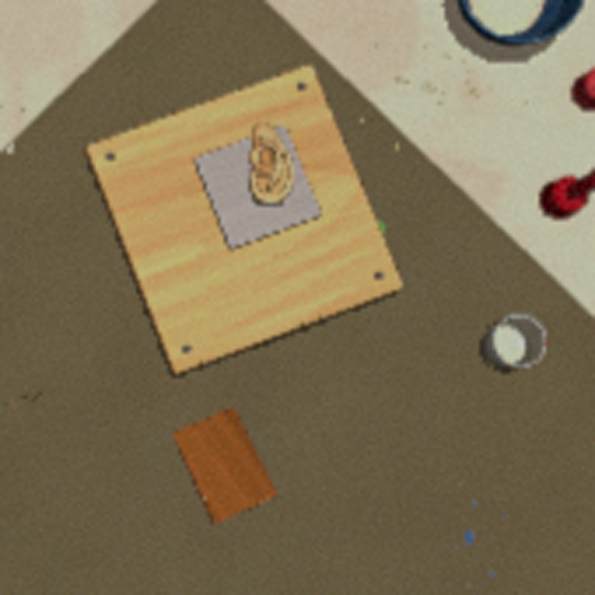

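```bash
python3 - <<'E'
from h import *
p=cv2.imread("pics/top0.png");d=np.load("pics/top0.npy")
W=cloud("top",d);f=lambda u,v:(300+(u+.5)/3.5-.5,110+(v+.5)/3.5-.5)
for n,u,v in (("fl",110,157),("fr",301,86),("nr",378,275),("nl",186,349)):print(n,pix2z("top",f(u,v),.046))
C=[pix2z("top",f(*a),z) for a,z in (((175,434),.002),((235,407),.002),((276,494),.02),((215,523),.02))]
for c in C:print("wedge",c)
hsv=cv2.cvtColor(p,cv2.COLOR_BGR2HSV)
m=(hsv[...,0]<14)&(hsv[...,1]>130)&(d>0);m[:222]=0;m[265:]=0;m[:,:340]=0;m[:,385:]=0
rect=cv2.minAreaRect(W[m][:,:2].astype(np.float32));print("wedge",rect,cv2.boxPoints(rect))
t=(C[0]+C[1])/2;b=(C[2]+C[3])/2;print("toe",t,"back",b,np.linalg.norm((t-b)[:2]),np.degrees(np.arctan2(*(t-b)[1::-1])))
th=np.radians(20.93);ct=np.array([.6622,-.1697]);Rm=np.array([[np.cos(th),np.sin(th)],[-np.sin(th),np.cos(th)]])
th*=-1
Rm=np.array([[np.cos(th),-np.sin(th)],[np.sin(th),np.cos(th)]])
for q in ((-.084,.084),(.084,.084),(-.084,-.084)):
  print(q, ct+Rm@np.array(q), ct+Rm.T@np.array(q))
E
```

```text
fl [ 0.70996366 -0.06111604  0.046     ]
fr [ 0.77079772 -0.21789228  0.046     ]
nr [ 0.61420953 -0.27675612  0.046     ]
nl [ 0.55361333 -0.12122112  0.046     ]
wedge [ 0.48823796 -0.11658381  0.002     ]
wedge [ 0.51063539 -0.1664641   0.002     ]
wedge [ 0.43926629 -0.1957774   0.02      ]
wedge [ 0.41607129 -0.14615458  0.02      ]
wedge ((0.4640882611274719, -0.15579074621200562), (0.07914143800735474, 0.05572669208049774), 23.789249420166016) [[ 0.4166403  -0.14625658]
 [ 0.439119   -0.19724847]
 [ 0.51153624 -0.16532491]
 [ 0.4890575  -0.11433302]]
toe [ 0.49943668 -0.14152395  0.002     ] back [ 0.42766879 -0.17096599  0.02      ] 0.07757230529558032 22.30538766399496
(-0.084, 0.084) [ 0.6137496  -0.06123545] [ 0.55373545 -0.1212496 ]
(0.084, 0.084) [ 0.77066455 -0.1212496 ] [ 0.7106504  -0.06123545]
(-0.084, -0.084) [ 0.55373545 -0.2181504 ] [ 0.6137496  -0.27816455]
```

```bash
python3 - <<'E'
from h import *
s=manip.read_state();M=R.from_quat(s["eef_rot"]).as_matrix();print(M.round(3))
# target: y down, x perpendicular to push heading
for h in (21,23.5):
  for sg in (1,-1):
    a=np.radians(h);push=np.array([np.cos(a),np.sin(a),0]);x=sg*np.array([-push[1],push[0],0]);y=np.array([0,0,-1.]);T=np.c_[x,y,np.cross(x,y)]
    r=R.from_matrix(T@M.T).as_rotvec();print(h,sg,r,np.degrees(np.linalg.norm(r)))
E
```

```text
[[ 0.329 -0.     0.944]
 [-0.944  0.001  0.329]
 [-0.001 -1.    -0.   ]]
21 1 [-6.13437736e-04  1.46461436e-03 -3.10989558e+00] 178.18391487685014
21 -1 [-0.00094183 -0.00039447  0.03169667] 1.8170273170762443
23.5 1 [-6.36560694e-04  1.43136274e-03 -3.06626236e+00] 175.68391520289654
23.5 -1 [-0.00093318 -0.00041501  0.07532989] 4.316481638806652
```

Call:
{"api": "send_rows", "payload": {
  "rows": [
    [25,1.6,2.9,0,0,0,0.03],
    [25,1.6,2.9,0,0,0,0.03],
    [25,1.6,2.9,0,0,0,0],
    [25,1.6,2.9,0,0,0,0],
    [25,1.6,2.9,0,0,0,0],
    [25,1.6,2.9,0,0,0,0],
    [25,1.6,2.9,0,0,0,0],
    [25,1.6,2.9,-1,0,0,0],
    [25,1.6,2.9,-1,0,0,0],
    [25,1.6,2.9,-1,0,0,0],
    [25,1.6,2.9,-1,0,0,0],
    [25,1.6,2.9,-1,0,0,0],
    [25,0,0,0,0,0,0]
  ]
}}

```text
clock: 1.18
eef_pos: [0.3831, -0.1774, 0.1768]
eef_rot: [-0.588, 0.394, -0.392, 0.588]
ft_force: [0.3, -0.2, -0.1]
opening: 0.247
```

```bash
python3 - <<'E'
from h import *
s=manip.read_state();cm=manip.camera_model("wrist");p,d=manip.snapshot("wrist")
cv2.imwrite("pics/w1.png",p[:,:,::-1]);np.save("pics/w1.npy",d)
print(cm,R.from_quat(s["eef_rot"]).as_matrix().round(3))
import pickle;pickle.dump(cm,open("pics/w1.pkl","wb"))
E
```

```text
{'intrinsics': array([[302.12632171,   0.        , 316.69813758],
       [  0.        , 302.12632171, 197.07472386],
       [  0.        ,   0.        ,   1.        ]]), 'position': array([ 0.4580072 , -0.14692028,  0.31948641]), 'attitude': array([ 0.82101112, -0.54815068, -0.08986843,  0.13189098])} [[ 0.383 -0.002  0.924]
 [-0.924  0.002  0.383]
 [-0.003 -1.    -0.001]]
```

View pics/w1.png

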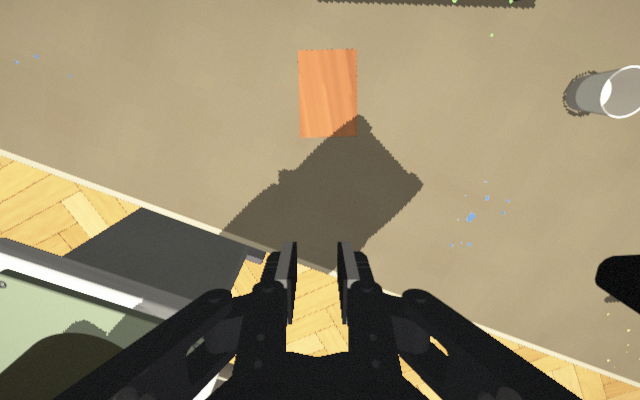

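```bash
python3 - <<'E'
from h import *
import pickle;cm=pickle.load(open("pics/w1.pkl","rb"))
C=[pix2z("wrist",a,z,cm) for a,z in (((298,49),.002),((356.5,48.5),.002),((357.5,136),.02),((301,137.5),.02))]
t=(C[0]+C[1])/2;b=(C[2]+C[3])/2;print(C,"toe",t,"back",b,np.linalg.norm((t-b)[:2]),np.degrees(np.arctan2(*(t-b)[1::-1])))
E
```

```text
[array([ 0.49071422, -0.11306273,  0.002     ]), array([ 0.51241252, -0.1643435 ,  0.002     ]), array([ 0.43929913, -0.19692469,  0.02      ]), array([ 0.41675976, -0.14639232,  0.02      ])] toe [ 0.50156337 -0.13870312  0.002     ] back [ 0.42802944 -0.17165851  0.02      ] 0.0805809896689555 24.140292808571026
```

Call:
{"api": "send_rows", "payload": {
  "rows": [
    [25,0.3,-0.6,-3,0,0,0.01],
    [25,0.2,-0.6,-3,0,0,0],
    [25,0,0,-3,0,0,0],
    [25,0,0,-3,0,0,0],
    [25,0,0,-2.5,0,0,0],
    [25,0,0,-1.5,0,0,0],
    [25,0,0,-0.6,0,0,0],
    [25,0,0,0,0,0,0]
  ]
}}

```text
clock: 1.9
eef_pos: [0.3857, -0.1974, 0.0058]
eef_rot: [0.59, -0.391, 0.391, -0.589]
ft_force: [0.1, 0.1, 0.6]
opening: 0.251
```

Call:
{"api": "send_rows", "payload": {
  "rows": [
    [25,0,0.7,0.2,0,0,0],
    [25,0.93,0.37,0,0,0,0],
    [25,0.93,0.37,0,0,0,0],
    [25,0.74,0.29,0,0,0,0],
    [25,0.46,0.18,0,0,0,0],
    [25,0.46,0.18,0,0,0,0],
    [25,0.46,0.18,0,0,0,0],
    [25,0.46,0.18,0,0,0,0],
    [25,0.46,0.18,0,0,0,0],
    [25,0.46,0.18,0,0,0,0]
  ]
}}

```text
clock: 2.73
eef_pos: [0.4478, -0.1678, 0.0135]
eef_rot: [-0.589, 0.389, -0.394, 0.589]
ft_force: [-0.2, -0.8, -0.7]
opening: 0.249
```

```bash
python3 - <<'E'
from h import *
cm=manip.camera_model("wrist");p,d=manip.snapshot("wrist")
cv2.imwrite("pics/w2.png",p[:,:,::-1])
p,d=manip.snapshot("top");cv2.imwrite("pics/top2.png",cv2.resize(p[110:280,300:470,::-1],None,fx=3.5,fy=3.5,interpolation=cv2.INTER_CUBIC))
E
```

```text
(no output)
```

View pics/w2.png

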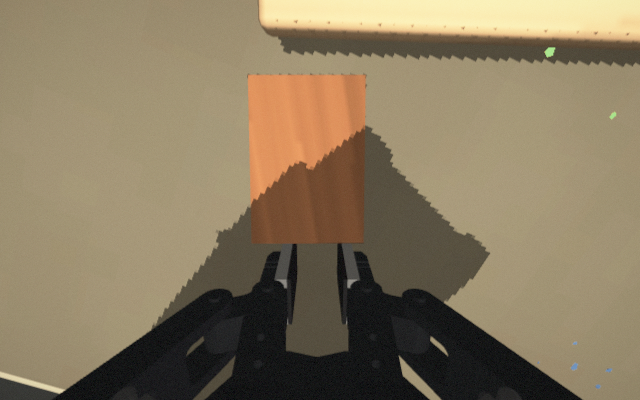

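Call:
{"api": "send_rows", "payload": {
  "rows": [
    [25,-0.6,0.2,-0.5,0,0,0],
    [25,0.4,0.4,-0.2,0,0,0],
    [25,0.46,0.18,-0.05,0,0,0],
    [25,0.46,0.18,-0.05,0,0,0],
    [25,0.46,0.18,-0.05,0,0,0],
    [25,0.46,0.18,-0.05,0,0,0]
  ]
}}

```text
clock: 3.33
eef_pos: [0.4659, -0.1542, 0.0042]
eef_rot: [0.589, -0.389, 0.394, -0.589]
ft_force: [-0.9, -0.6, 0.8]
opening: 0.247
```

```bash
python3 - <<'E'
from h import *
s=manip.read_state();print(s["eef_pos"],s["ft_force"])
cm=manip.camera_model("wrist");p,d=manip.snapshot("wrist")
cv2.imwrite("pics/w3.png",p[:,:,::-1])
E
```

```text
[ 0.46586464 -0.15424769  0.00424343] [-0.93247378 -0.55216171  0.76011854]
```

View pics/w3.png

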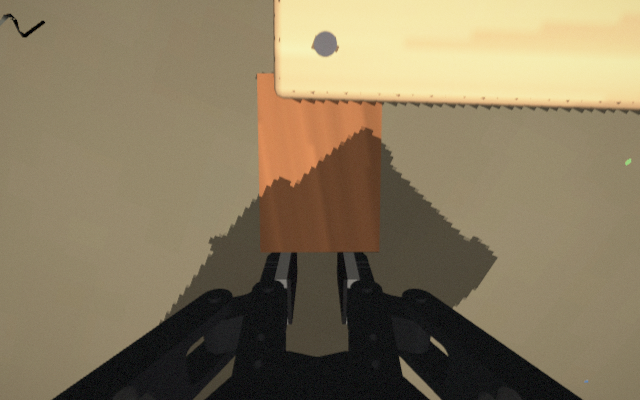

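Call:
{"api": "send_rows", "payload": {
  "rows": [
    [25,0.28,0.1,0.1,0,0,0],
    [25,0.28,0.1,0,0,0,0],
    [25,0.19,0.07,0,0,0,0]
  ]
}}

```text
clock: 3.63
eef_pos: [0.4755, -0.1507, 0.0054]
eef_rot: [-0.589, 0.388, -0.394, 0.589]
ft_force: [0.8, -0.6, 0.4]
opening: 0.25
```

Call:
{"api": "send_rows", "payload": {
  "rows": [
    [25,0.19,0.07,0,0,0,0],
    [25,0.19,0.07,0,0,0,0]
  ]
}}

```text
clock: 3.8
eef_pos: [0.4797, -0.1492, 0.0055]
eef_rot: [-0.589, 0.388, -0.394, 0.589]
ft_force: [-0.3, -0.4, -0.3]
opening: 0.248
```

Call:
{"api": "send_rows", "payload": {
  "rows": [
    [25,0.19,0.07,0,0,0,0],
    [25,0.14,0.05,0,0,0,0]
  ]
}}

```text
clock: 3.97
eef_pos: [0.4835, -0.1478, 0.0055]
eef_rot: [-0.589, 0.388, -0.394, 0.589]
ft_force: [-0.4, -0.1, -1.5]
opening: 0.249
```

Call:
{"api": "send_rows", "payload": {
  "rows": [
    [25,0.14,0.05,0,0,0,0],
    [25,0.14,0.05,0,0,0,0]
  ]
}}

```text
clock: 4.13
eef_pos: [0.485, -0.1472, 0.0054]
eef_rot: [0.589, -0.389, 0.393, -0.589]
ft_force: [-11.1, -4.2, 9.2]
opening: 0.25
```

Call:
{"api": "send_rows", "payload": {
  "rows": [
    [25,0.14,0.05,0,0,0,0],
    [25,0.14,0.05,0,0,0,0]
  ]
}}

```text
clock: 4.3
eef_pos: [0.4849, -0.1472, 0.0055]
eef_rot: [0.59, -0.392, 0.392, -0.587]
ft_force: [-9.3, -4.1, 6.6]
opening: 0.249
```

Call:
{"api": "send_rows", "payload": {
  "rows": [
    [25,0.14,0.05,0,0,0,0],
    [25,0.09,0.04,0,0,0,0]
  ]
}}

```text
clock: 4.47
eef_pos: [0.4848, -0.1472, 0.0055]
eef_rot: [0.591, -0.394, 0.391, -0.585]
ft_force: [-4.3, -2.6, 3.9]
opening: 0.248
```

```bash
python3 - <<'E'
from h import *
s=manip.read_state();print(s["eef_pos"],s["ft_force"])
p,d=manip.snapshot("side")
cv2.imwrite("pics/s4.png",cv2.resize(p[190:290,240:420,::-1],None,fx=4,fy=4,interpolation=cv2.INTER_CUBIC))
p,d=manip.snapshot("top")
cv2.imwrite("pics/t4.png",cv2.resize(p[110:280,300:470,::-1],None,fx=3.5,fy=3.5,interpolation=cv2.INTER_CUBIC))
s=manip.read_state();print(s["eef_pos"],s["ft_force"])
E
```

```text
[ 0.48482418 -0.14718873  0.0055064 ] [-4.29445951 -2.5608724   3.94534501]
[ 0.48485285 -0.14717681  0.00548843] [-6.88938598 -2.41201915  5.23712422]
```

View pics/s4.png

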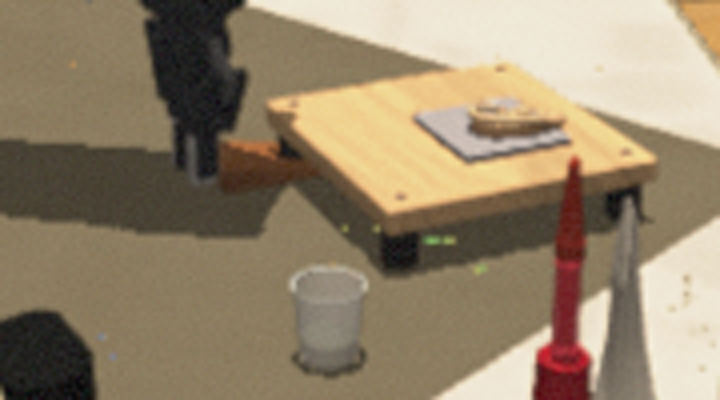

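View pics/t4.png

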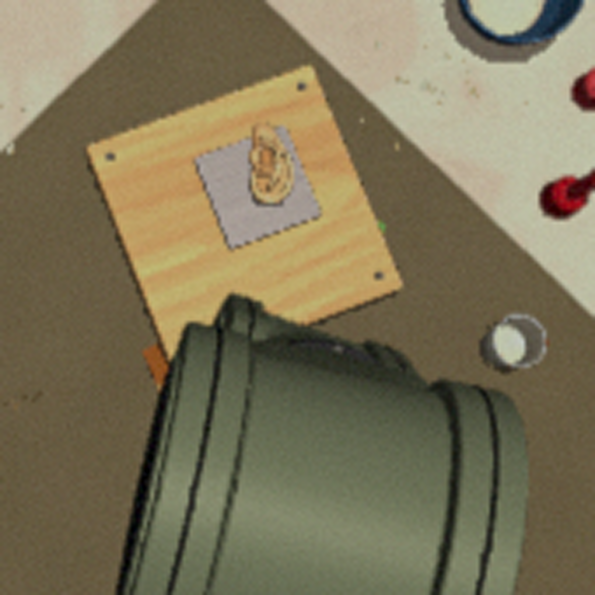

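Call:
{"api": "send_rows", "payload": {
  "rows": [
    [25,-1.0,-0.4,0,0,0,0],
    [25,-1.8,-0.7,0,0,0,0],
    [25,0,0,3,0,0,0],
    [0,0,0,3,0,0,0],
    [0,0,0,3,0,0,0],
    [0,0,0,1,0,0,0],
    [0,0,0,0,0,0,0]
  ]
}}

```text
clock: 5.15
eef_pos: [0.4547, -0.1586, 0.1087]
eef_rot: [0.591, -0.394, 0.391, -0.585]
ft_force: [0.1, -0.2, -0.4]
opening: -0.005
```

```bash
python3 - <<'E'
from h import *
cm=manip.camera_model("wrist");p,d=manip.snapshot("wrist");s=manip.read_state();print(s["eef_pos"],s["ft_force"])
cv2.imwrite("pics/w5.png",p[:,:,::-1]);np.save("pics/w5.npy",d)
import pickle;pickle.dump(cm,open("pics/w5.pkl","wb"))
E
```

```text
[ 0.4546176  -0.15850443  0.10786939] [ 0.15489347 -0.06437435  0.40858268]
```

View pics/w5.png

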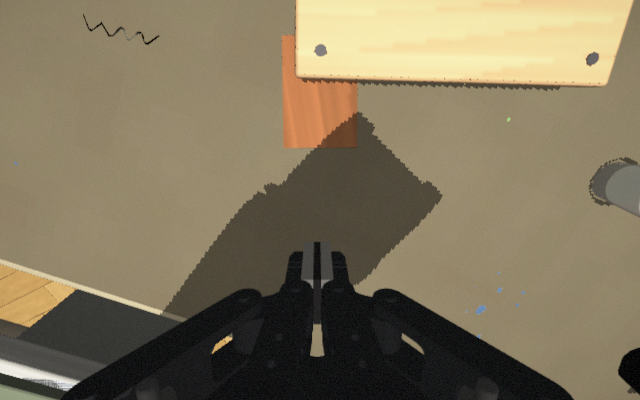

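```bash
python3 - <<'E'
from h import *
import pickle;cm=pickle.load(open("pics/w5.pkl","rb"))
sp=pix2z("wrist",(320.5,50),.046,cm);b=[pix2z("wrist",q,.02,cm) for q in ((285,148),(357,147))];print("screw",sp,"right screw",pix2z("wrist",(592.5,58.5),.046,cm),"wedge back",b)
th=np.radians(20.93);m=(b[0]+b[1])/2-sp;print("back rel foot in stand",m[0]*np.cos(th)+m[1]*np.sin(th),-m[0]*np.sin(th)+m[1]*np.cos(th))
print(sp-manip.read_state()["eef_pos"])
E
```

```text
screw [ 0.55491029 -0.11961814  0.046     ] right screw [ 0.61499982 -0.27695896  0.046     ] wedge back [array([ 0.4850371 , -0.11985106,  0.02      ]), array([ 0.50680436, -0.17036059,  0.02      ])]
back rel foot in stand -0.06420217278751236 -0.0027332760156071334
[ 0.10029269  0.03888628 -0.06186939]
```

Call:
{"api": "send_rows", "payload": {
  "rows": [
    [0,2.5,0.95,0,0,0,0],
    [0,2.5,0.95,0,0,0,0],
    [0,2.5,0.95,0,0,0,0],
    [0,2.4,0.95,0,0,0,0],
    [0,0,0,-2,0,0,0],
    [0,0,0,-2,0,0,0],
    [0,0,0,-0.7,0,0,0],
    [0,0,0,0,0,0,0]
  ]
}}

```text
clock: 5.87
eef_pos: [0.5563, -0.1172, 0.0513]
eef_rot: [0.592, -0.397, 0.389, -0.584]
ft_force: [-0.5, 0.5, 0.5]
opening: 0.004
```

Call:
{"api": "send_rows", "payload": {
  "rows": [
    [0,-0.15,-0.25,-0.2,0,0,0],
    [0,0,0,-0.15,0,0,0],
    [0,0,0,-0.1,0,0,0],
    [0,0,0,-0.1,0,0,0]
  ]
}}

```text
clock: 6.2
eef_pos: [0.554, -0.1208, 0.0461]
eef_rot: [0.592, -0.397, 0.389, -0.584]
ft_force: [-3.6, 2.7, 9.1]
opening: -0.0
```

Call:
{"api": "send_rows", "payload": {
  "rows": [
    [0,0,0,-0.1,0,0,0],
    [0,0,0,-0.1,0,0,0],
    [0,0,0,-0.1,0,0,0],
    [0,0,0,-0.1,0,0,0]
  ]
}}

```text
clock: 6.53
eef_pos: [0.554, -0.1208, 0.0459]
eef_rot: [0.591, -0.397, 0.389, -0.584]
ft_force: [-4.3, 1.7, 12.4]
opening: 0.005
```

Call:
{"api": "send_rows", "payload": {
  "rows": [
    [0,0,0,-0.12,0,0,0],
    [0,0,0,-0.12,0,0,0],
    [0,0,0,-0.12,0,0,0],
    [0,0,0,-0.12,0,0,0],
    [0,0,0,-0.12,0,0,0],
    [0,0,0,-0.12,0,0,0]
  ]
}}

```text
clock: 7.03
eef_pos: [0.5539, -0.1207, 0.0458]
eef_rot: [0.59, -0.397, 0.391, -0.585]
ft_force: [-5.4, 2.6, 15.7]
opening: -0.001
```

```bash
python3 - <<'E'
from h import *
s=manip.read_state();print(s["eef_pos"],s["ft_force"])
p,d=manip.snapshot("side")
cv2.imwrite("pics/s6.png",cv2.resize(p[190:290,240:420,::-1],None,fx=4,fy=4,interpolation=cv2.INTER_CUBIC))
s=manip.read_state();print(s["eef_pos"],s["ft_force"])
E
```

```text
[ 0.5539396  -0.12073419  0.04582803] [-5.39470787  2.58398439 15.65883767]
[ 0.55394775 -0.12076592  0.0458126 ] [-4.73367424  2.22124926 16.6058273 ]
```

View pics/s6.png

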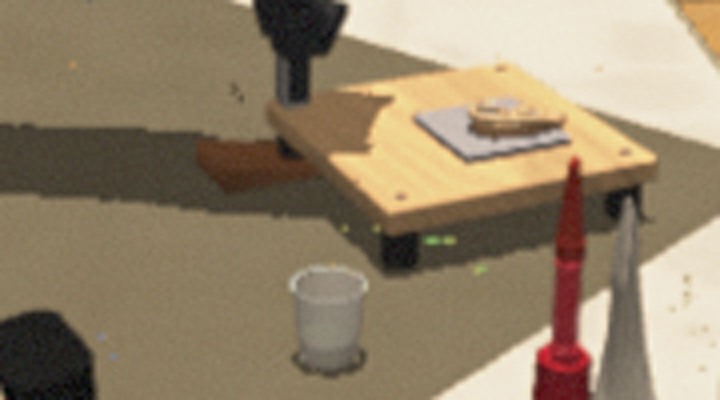

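The corner gave only 0.3 mm between 9 N and 16 N over 0.8 s, and the side view shows the stand in place. I'll move clear now.

Call:
{"api": "send_rows", "payload": {
  "rows": [
    [0,0,0,1,0,0,0],
    [0,0,0,3,0,0,0],
    [0,0,0,3,0,0,0],
    [0,-1.5,-1,3,0,0,0],
    [0,-3,-1,2,0,0,0],
    [0,-3,-1,0,0,0,0],
    [0,-3,-1,0,0,0,0],
    [0,0,0,0,0,0,0]
  ]
}}

```text
clock: 7.75
eef_pos: [0.4449, -0.1619, 0.1775]
eef_rot: [0.589, -0.393, 0.393, -0.586]
ft_force: [-0.8, -0.3, 1.1]
opening: 0.003
```

```bash
python3 - <<'E'
from h import *
s=manip.read_state();print(s["eef_pos"],s["ft_force"])
cm=manip.camera_model("wrist");p,d=manip.snapshot("wrist")
cv2.imwrite("pics/w7.png",p[:,:,::-1])
import pickle;pickle.dump(cm,open("pics/w7.pkl","wb"))
p,d=manip.snapshot("top");W=cloud("top",d);z=W[...,2]
a=np.load("pics/top0.npy")
m=np.zeros(z.shape,bool);m[110:185,315:425]=1;m&=(z>.035)&(z<.0475)
for dd in (a,d):
    w=cloud("top",dd)[m];print(np.linalg.lstsq(np.c_[w[:,:2],np.ones(len(w))],w[:,2],rcond=None)[0])
E
```

```text
[ 0.44485767 -0.16185289  0.17750847] [-0.84304375 -0.25649288  1.05189975]
[-0.37424818  0.10295208  0.32315491]
[-0.00016157 -0.00130473  0.04442206]
```

View pics/w7.png

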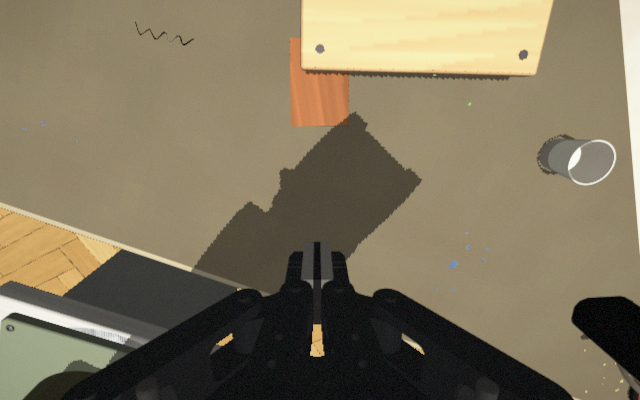

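```bash
python3 -c "
from cell import manip
print(manip.hand_in())"
```

```text
the job is handed in; nothing more can be done
None
```

The wedge is under the short foot and the stand no longer rocks. The job is handed in; no verdict came back.

- **Wedge:** I pushed it from the back with both fingertips, thin end first, until it stopped against about 12 N sideways. A wrist-camera measurement then put its toe about 28 mm past the foot's near rim and about 3 mm off sideways.
- **Press test:** I pressed with the shut fingertips on the screw head for about 0.8 s. The force rose from 9 to 16 N and the spot gave about 0.3 mm.
- **Final checks:** The arm is clear, and the depth image shows the stand's top level to about 0.001 rad. The screw positions agree with the start within about 2 mm, which is the calibration error. In the last side view the ear cast was still on its block, and the cup had not moved. I did not re-measure the wax block or the modelling tool, but the arm never went near them.
- **Failed check:** In the last script I refitted the starting picture for comparison, and it was spoiled by invalid depth points. I used the original fit of that picture instead, which showed a tilt of about 0.002 rad.

The run took about 8 s of the 48 s allowed.

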